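Set a test tile's joint with a spacer and hold it flush

ROBOT

A 6-joint arm with a two-finger parallel gripper is mounted at the origin on the work surface. World frame = base frame: x ahead of the robot, y to its left, z up, the work surface at z = 0. Lengths are in mm, angles in rad, forces in N, time in s.
With the tool pointing down it reaches from about 275 to 750 mm from the base axis. Payload 10.2 kg.
Tool frame: the origin (TCP) lies between the finger pads; the fingertips stand 19 mm ahead of it and the grasp point (between the pads) is the TCP; z points along the fingers, y is the line along which they close (so a half turn about z gives the same grasp; the last joint's range is limited). The gripper opens to 85 mm and grips with 20 to 120 N. Pads are 22 mm wide; open, the fingers measure 114 mm over their backs; the gripper's body (76 mm by 85 mm) begins 54 mm behind the grasp point. The pads swing forward as they close: fully open they stand 13 mm farther back than shut.
Start: joints at [-1.532, 0.313, 1.498, -0, 1.331, -0.223], TCP at [135.867, -507.121, 250.294] pointing down, gripper open.
Joint ranges: [-2.94, 2.94], [-0.97, 2.17], [0.19, 2.56], [-1.23, 4.37], [0.02, 3.11], [-2.88, 2.88]. Speed limits (rad/s): [2.39, 2.39, 3.01, 3.14, 3.14, 3.14].

INTERFACE

Orientations are given as a unit quaternion [w, x, y, z].
In Python, from rig import sense, capture, finish_job gives the robot as it stands. The module is installed in compiled form; this text tells all that it offers.
- The arm moves only by the tool move_arm, never from a script. Its argument "moves" is a list of rows, each an object with "turn": the turn, a rotation vector about the tool's x, y, z in rad, a list of three; "translation": the shift along the tool's x, y, z in mm, a list of three; "hand": the opening, from 0 (shut) to 1 (fully open). In form: [{"turn": [wx, wy, wz], "translation": [x, y, z], "hand": hand}, ...]. A call has 1 to 10 rows; each row shifts and turns the commanded pose from where the row before left it, along the tool's axes as they then stand; what a row does not reach is not made up. A row lasts 1/12 s, in which the tool goes at most 41.7 mm and 7.16 degrees, less where a joint would pass 70% of its speed; a pose out of reach is approached as far as the arm can. A call with a gripper value outside its range is refused whole. The fingers move at their own pace and stop on an object; "grip_force" is the grip in N (left out, the last holds). Time passes only in rows, so rows that do not move let the fingers close. It gives the time, the measured TCP pose, the force, the opening and the grip force at its end, in the units of the state.
- sense(): the state, without advancing time (a new reading comes with each control period).
- capture(name): name is "side" or "top" or "wrist"; returns a dict with "image" (480x640x3 uint8, blue, green, red), "z_map" (480x640 float32, mm along the optical axis (not along the pixel's ray), 0 where there is no reading), "vertical_fov" (degrees; the focal length in pixels is half the picture's height over the tangent of half this angle, whatever the lens; pixels are square), "cx", "cy" (the principal point, pixels), "R" (3x3) and "t" (3): a world point X has camera coordinates R X + t; the wrist camera has in their place "T_tool_cam" (4x4, takes a point from camera to tool coordinates, whose origin is the TCP and whose axes are the flange's). Camera axes: x right, y down, z forward; pixel columns grow to the right and rows downward; lengths in mm; the calibration is good to about 2 mm. A picture is of the moment at which its call begins: read the wrist's pose just before it.
- finish_job(): hands the job in; it is judged then, once.
The state is a dict: "time_s": time; "joints": joint angles; "dq": joint speeds; "tau": joint torques, N m; "eef_pos": TCP position; "ee_rot": TCP orientation; "force": force on the tool from outside, world axes, zero at the start; "wrist_torque": the same for the moment, N m; "grip_width": opening from 0.0 (shut) to 1.0 (fully open); "grip_force": force on a finger pad.
Only numpy, scipy, OpenCV 4.12 (cv2) and the standard library are available. Lean on these libraries where they do the work, as an engineer would, in place of code of your own. Each camera call takes 0.05 s, during which the arm holds its last target. There are 200 camera calls.

TASK

Take the orange-headed spacer out of its white holder, dip the foot of its blade into the white pot of release agent, then slide it upright down into the gap between a tile and the dark steel fence of the jig, at the one tile whose gap is wide enough, right down to the jig's floor with the whole blade behind that tile, and let go of it. Then push that tile towards the fence with the fingers until the spacer is clamped flat between tile and fence, and finish while still holding the tile pressed there. Do not shift the two other tiles, the pot or anything else on the bench.

Things in the scene. Friction and masses are not known exactly. Their poses are not given: they have to be found in the camera images.
- jig: aluminium jig fixed to the bench, 160 mm (x) by 250 mm (y), base plate 8 mm thick; origin at the centre of its underside, z up, x towards its fence (away from the robot). Three bays 74 mm wide, centred at y = -80, 0 and +80 mm, parted by blue ribs 6 mm wide, tops 18 mm above the bench; open on the robot's side, where 40 mm or more of bare plate lie before the wide-gap tile
- fence_face (a point): middle of the foot of the dark steel fence's face towards the tiles: x = +62 mm, y = 0, z = 8 mm in the jig's frame. The fence is 18 mm thick (to x = +80 mm), runs along y over all bays, its top 33 mm above the bench. One tile has a gap of 14 to 17 mm to it, the two others less than 6 mm, too narrow for the spacer
- tile_a: terracotta test tile, loose on the base plate in one bay, 80 mm along its x, 70 mm along its y, 25 mm thick (top 33 mm above the bench), 250 to 420 g; origin at the centre of its underside, x towards the fence. The three tiles look alike; only their gaps to the fence differ. Pushing it takes 1 to 3 N
- tile_b: as tile_a
- tile_c: as tile_a
- spacer: steel blade with an orange head, 65 to 110 g, standing upright in the holder's slot, its x along the holder's x. Blade 10 mm thick (x), 30 mm wide (y), from the foot up to 44 mm; head 20 mm (x) by 34 mm (y), from 44 to 68 mm. Origin at the centre of the blade's foot, z up. Let go in the gap it stands or leans a little; pushing the tile straightens and clamps it, its x along the jig's x
- spacer_foot (a point): the centre of the blade's lower end, the same point as the spacer's origin
- holder: white plastic block fixed to the bench, 60 mm (x) by 80 mm (y) by 40 mm high, with one upright slot, 14 mm (x) by 34 mm (y), in the middle of its top; slot floor 10 mm above the bench. Origin at the centre of its underside. It stands to the right or to the left of the jig, with the pot on the other side
- pot: white ceramic pot, open at the top, loose, 350 g, 55 mm high, 72 mm across at the rim, inside 64 mm across at the mouth and at least 44 mm across 30 mm below the rim; origin at the centre of its underside. A dip means the foot at least 12 mm below the rim while the fingers hold the spacer
- wedge: blue plastic wedge lying on the bench between the robot and the jig, 70 mm long, 22 mm wide, 14 mm high; leave it alone
- sample_jar: clear jar with a black lid at the left, 64 mm across, 85 mm high; leave it alone
- wash_bottle: white bottle with a red cap at the right, 64 mm across, 100 mm high; leave it alone
Not all that is in view belongs to the job. What is shaped like the tile_a but green or purple is not meant.

How it is judged (in metres and radians):
On the way, in this order (a step that is already met when the one before it is completed fails the run):
1. the spacer, held in the fingers, has its foot dipped in the pot, at least 12 mm below the rim (horizontal distance between spacer_foot and pot below 0.022 m and z of spacer_foot in the frame of pot below 0.043 m and angle between spacer's own z axis and vertical below 0.5 rad and contact force between the fingers and spacer above 0.5 N), for 0.1 s.
2. the spacer stands on the jig's floor in the wide gap, with the whole blade behind that tile (x of spacer_foot in the frame of tile_a above 0.04 m and x of spacer_foot in the frame of jig below 0.062 m and y of spacer_foot in the frame of tile_a between -0.022 and 0.022 m and z of spacer_foot in the frame of jig below 0.0115 m and angle between spacer's own z axis and vertical below 0.35 rad), for 0.2 s.
At the end, for the whole second after the job is handed in: Spacer upright (4 deg) on the jig floor, flat between the wide-gap tile and fence, within 22 mm of the tile's middle; gap at most 11.5 mm, tile square (2.3 deg); fingers off the spacer, pressing the tile over 2 N, spacer clamped over 1 N. Other tiles moved < 6 mm, the rest < 30 mm, pot upright (x of spacer_foot in the frame of tile_a above 0.04 m and x of spacer_foot in the frame of jig below 0.062 m and y of spacer_foot in the frame of tile_a between -0.022 and 0.022 m and z of spacer_foot in the frame of jig below 0.0115 m and angle between spacer's own z axis and vertical below 0.07 rad and angle between the x axis of spacer and the x axis of jig, either way round below 0.08 rad and x of tile_a in the frame of jig between 0.0105 and 0.0145 m and angle between the x axis of tile_a and the x axis of jig, either way round below 0.04 rad and z of tile_a in the frame of jig below 0.01 m and angle between tile_a's own z axis and vertical below 0.04 rad and contact force between the fingers and tile_a above 2 N and contact force between spacer and tile_a above 1 N and contact force between spacer and jig above 1 N and contact force between the fingers and spacer below 0.3 N and distance of each of tile_b, tile_c from where it was at the start of the episode below 0.006 m and distance of each of pot, wedge, sample_jar, wash_bottle from where it was at the start of the episode below 0.03 m and angle between pot's own z axis and vertical below 0.2 rad); the arm keeps its last pose, push and grip.
It fails at once if one of the two narrow-gap tiles is shifted by 10 mm or more (distance of any of tile_b, tile_c from where it was at the start of the episode above 0.01 m).
It fails at once if the pot is tipped by more than 0.5 rad (angle between pot's own z axis and vertical above 0.5 rad).
It also fails if it takes over 64 s, if anything falls off the work surface, if the arm or the gripper's body presses on something with over 40 N, if the wrist force passes 120 N, or if a joint passes its speed limit or range.

## Working session

There is one attempt and no reset: what is moved stays moved. The work goes in short steps, Python scripts to look and compute and a tool call to move; the robot and the scene stay as the last step left them, time stands still between calls to the robot, and variables do not carry over. Pictures are saved under pics/ and viewed, at most 10 in all, crops included, and the job is handed in when it is done.

Besides the shell and the picture viewer there is one more tool, called after ">>>" in YAML: its name, and indented under it one key for each argument. move_arm: Moves the arm, as the interface text tells. Its arguments: {"type":"object","properties":{"moves":{"type":"array","items":{"type":"object","properties":{"turn":{"type":"array","items":{"type":"number"}},"translation":{"type":"array","items":{"type":"number"}},"hand":{"type":"number"}}}},"grip_force":{"type":"number"}},"required":["moves"]}

```bash
mkdir -p pics; cat > h.py <<'E'
import numpy as np, cv2
from rig import sense, capture, finish_job
from scipy.spatial.transform import Rotation as Ro
def pose():
    s=sense(); q=s["ee_rot"]; return np.array(s["eef_pos"]),Ro.from_quat([q[1],q[2],q[3],q[0]]).as_matrix(),s
def cam(name):
    p,Rt,s=pose(); c=capture(name); f=240/np.tan(np.radians(c["vertical_fov"])/2); c["f"]=f
    if name=="wrist":
        T=np.array(c["T_tool_cam"]); c["Rc"]=Rt@T[:3,:3]; c["o"]=Rt@T[:3,3]+p
    else:
        R=np.array(c["R"]); c["Rc"]=R.T; c["o"]=-R.T@np.array(c["t"])
    return c
def plane(c,uv,z):
    uv=np.atleast_2d(np.array(uv,float)); d=np.c_[(uv[:,0]-c["cx"])/c["f"],(uv[:,1]-c["cy"])/c["f"],np.ones(len(uv))]@c["Rc"].T
    return c["o"]+d*((z-c["o"][2])/d[:,2])[:,None]
def cloud(c):
    v,u=np.mgrid[:480,:640]; Z=c["z_map"]
    P=np.stack([(u-c["cx"])/c["f"]*Z,(v-c["cy"])/c["f"]*Z,Z],-1)
    return P@c["Rc"].T+c["o"]
E
python3 - <<'E'
from h import *
p,R,s=pose(); print(p,R.round(3),s["grip_width"],s["time_s"],s["force"])
a=cam("top");b=cam("side")
for n,c in(("top",a),("side",b)):
    cv2.imwrite(f"pics/{n}0.png",c["image"]); print(n,c["o"],c["Rc"].round(2).tolist(),c["f"],(c["z_map"]>0).mean())
E
```

```text
[ 135.85315717 -506.88193069  249.73643314] [[ 0.966  0.259 -0.   ]
 [ 0.259 -0.966  0.001]
 [ 0.    -0.001 -1.   ]] 1.002000872548243 0.0 [-0.5864605  -0.52132028  0.14464389]
top [ 388.16695336   12.23548843 1219.43948649] [[-0.0, -0.99, 0.14], [-1.0, 0.0, 0.01], [-0.01, -0.14, -0.99]] 508.1767987853357 0.9961328125
side [ 68.7985414  499.68542932 785.14847589] [[-0.69, -0.53, 0.5], [-0.72, 0.49, -0.49], [0.01, -0.7, -0.72]] 472.42902487022417 0.9958951822916666
```

View pics/top0.png

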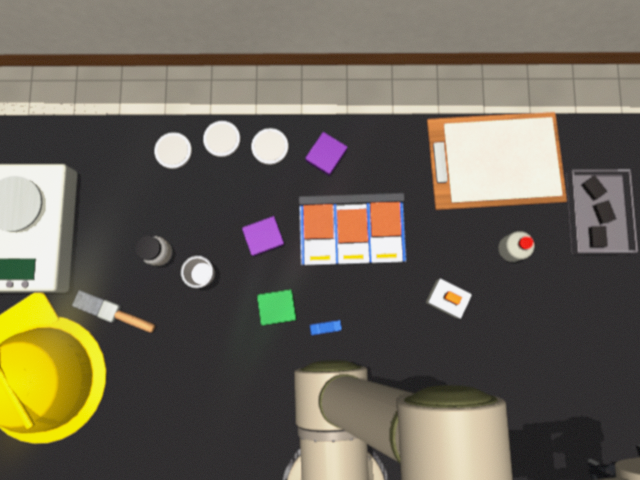

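View pics/side0.png

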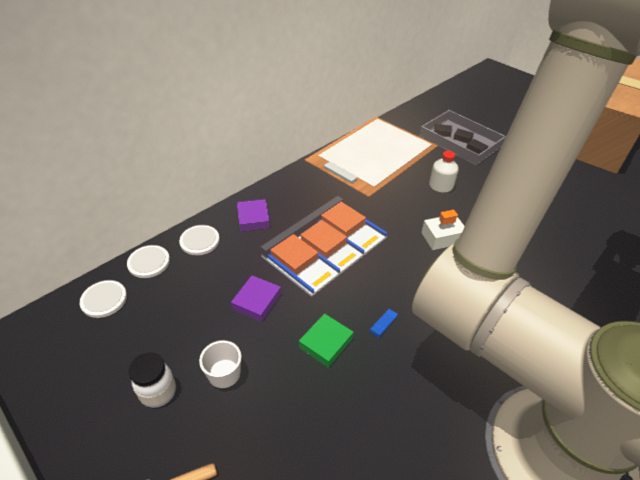

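The top view shows the holder at (450,297) with the orange head at (453,298), the pot at (198,272) and the jig at (352,230). There are three terracotta tiles, at (319,221), (352,226) and (386,218). Only the middle one has a bright strip between it and the fence, at about (352,207). The side view agrees. Next I measure and make an enlarged crop to confirm.

```bash
python3 - <<'E'
from h import *
a=cam("top"); im=a["image"]; P=cloud(a); hsv=cv2.cvtColor(im,cv2.COLOR_BGR2HSV)
def blobs(m,z,name,mn=20):
    cs,_=cv2.findContours(m.astype(np.uint8),cv2.RETR_EXTERNAL,cv2.CHAIN_APPROX_NONE)
    for c in cs:
        if cv2.contourArea(c)<mn: continue
        w=plane(a,c[:,0,:],z)[:,:2].astype(np.float32); r=cv2.minAreaRect(w)
        print(name,c[:,0].mean(0).round(),np.round(r[0],1),np.round(r[1],1),round(r[2],1))
H,S,V=cv2.split(hsv); roi=np.zeros((480,640),bool); roi[185:325,130:480]=1
blobs(roi&(H<16)&(S>120)&(V>120),33,"terra/orange")
blobs(roi&(H<16)&(S>120)&(V>120),78,"orange@78")
z=P[...,2]
r2=roi.copy(); r2[:,:420]=0
blobs(r2&(S<60)&(V>130)|(r2&(z>30)),40,"holder")
r3=roi.copy(); r3[:,240:]=0; r3[:,:178]=0
blobs(r3&(z>40),55,"pot/jar")
r4=roi.copy(); r4[:,:295]=0; r4[:,410:]=0; r4[270:]=0
blobs(r4&(z>22)&(S<100),33,"fence")
blobs(r4&(z>5),8,"jig")
crop=cv2.resize(im[185:275,290:415],None,fx=6,fy=6,interpolation=cv2.INTER_CUBIC); cv2.imwrite("pics/crop.png",crop)
E
```

```text
terra/orange [141. 320.] [384.6 449.1] [56.   5.4] 68.8
terra/orange [352. 226.] [605.8 -41.5] [78.1 67.6] 2.6
terra/orange [318. 221.] [617.3  38.9] [82.2 66.6] 0.3
terra/orange [385. 218.] [ 622.8 -121.1] [68.4 79.8] 89.9
terra/orange [453. 200.] [ 677.4 -290.7] [ 59.4 106.3] 3.3
orange@78 [141. 320.] [384.8 432.6] [53.9  5.2] 68.8
orange@78 [352. 226.] [597.6 -39.5] [75.2 65. ] 2.6
orange@78 [318. 221.] [608.6  37.9] [79.1 64.1] 0.3
orange@78 [385. 218.] [ 613.9 -116. ] [65.8 76.8] 89.9
orange@78 [453. 200.] [ 666.5 -279.3] [ 57.1 102.3] 3.3
holder [450. 298.] [ 434.2 -264.7] [83.9 63.7] 62.9
holder [465. 192.] [ 682.5 -310. ] [69.1 39. ] 89.8
pot/jar [197. 272.] [494.5 315.7] [69.7 71.3] 2.3
fence [350. 199.] [665.  -40.1] [ 30.3 249.3] 1.8
jig [352. 229.] [602.8 -43.9] [172.3 254.7] 2.2
```

View pics/crop.png

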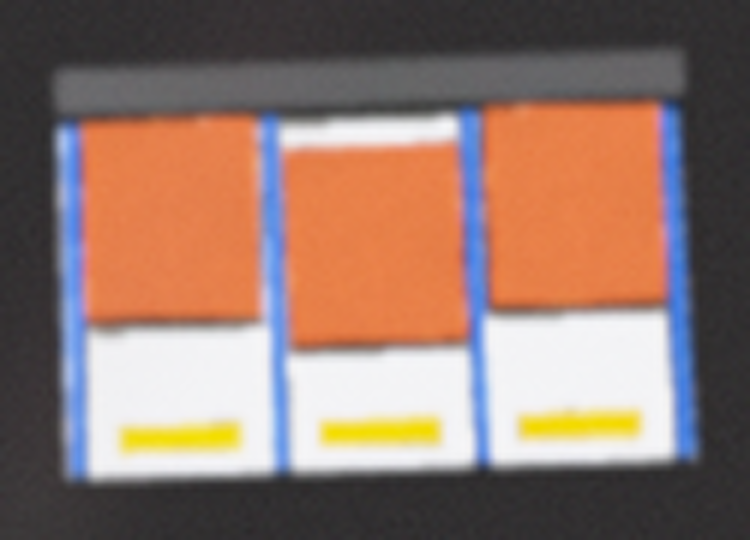

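The candidates are the three terracotta tiles at (319,221), (352,226) and (386,218). The enlarged crop shows a wide bright gap to the fence only behind the middle one, crop (370,130), so that is the target. Green and purple slabs are not meant. I'll go over the holder for a wrist look.

>>> move_arm:
  moves:
    - {"translation":[35,-15.7,0],"turn":[0,0,0],"hand":1}
    - {"translation":[35,-15.7,0],"turn":[0,0,0],"hand":1}
    - {"translation":[35,-15.7,0],"turn":[0,0,0],"hand":1}
    - {"translation":[35,-15.7,0],"turn":[0,0,0],"hand":1}
    - {"translation":[35,-15.7,0],"turn":[0,0,0],"hand":1}
    - {"translation":[35,-15.7,0],"turn":[0,0,0],"hand":1}
    - {"translation":[35,-15.7,0],"turn":[0,0,0],"hand":1}
    - {"translation":[35,-15.7,0],"turn":[0,0,0],"hand":1}
    - {"translation":[35,-15.7,0],"turn":[0,0,0],"hand":1}
    - {"translation":[35,-15.7,0],"turn":[0,0,0],"hand":1}

```text
time_s: 0.98
eef_pos: [434.5, -263.3, 250.2]
ee_rot: [-0.0, 0.991, 0.131, -0.0]
force: [0.7, -0.3, 0.4]
grip_width: 1.003
grip_force: 0.0
```

>>> move_arm:
  moves:
    - {"translation":[0,0,0],"turn":[0,0,-0.11],"hand":1}
    - {"translation":[0,0,0],"turn":[0,0,-0.11],"hand":1}
    - {"translation":[0,0,0],"turn":[0,0,-0.11],"hand":1}
    - {"translation":[0,0,0],"turn":[0,0,-0.11],"hand":1}
    - {"translation":[0,0,0],"turn":[0,0,-0.11],"hand":1}
    - {"translation":[0,0,0],"turn":[0,0,-0.11],"hand":1}
    - {"translation":[0,0,0],"turn":[0,0,-0.11],"hand":1}
    - {"translation":[0,0,0],"turn":[0,0,-0.1],"hand":1}
    - {"translation":[0,0,0],"turn":[0,0,0],"hand":1}
    - {"translation":[0,0,0],"turn":[0,0,0],"hand":1}

```text
time_s: 1.82
eef_pos: [433.2, -264.9, 250.1]
ee_rot: [-0.0, 0.845, 0.535, -0.0]
force: [0.8, 0.4, 0.4]
grip_width: 0.998
grip_force: 0.0
```

```bash
python3 - <<'E'
from h import *
p,R,s=pose(); print(p,R.round(3).tolist(),s["joints"])
c=cam("wrist"); cv2.imwrite("pics/w1.png",c["image"]); print(c["o"],c["Rc"].round(3).tolist(),c["f"])
E
```

```text
[ 433.23863226 -264.85185179  250.14393478] [[0.428, 0.904, -0.0], [0.904, -0.428, 0.0], [0.0, -0.0, -1.0]] [-7.79790748e-01  2.75234838e-01  1.54850810e+00 -1.04054524e-05
  1.31822175e+00 -3.37727463e-01]
[ 467.53271726 -194.28582422  373.7771187 ] [[0.903, -0.408, -0.132], [-0.429, -0.86, -0.276], [-0.001, 0.306, -0.952]] 424.45233458959325
```

View pics/w1.png

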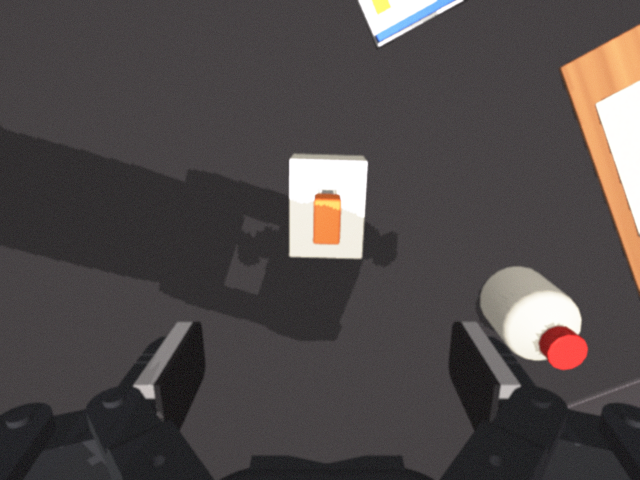

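The wrist view shows the holder at (328,207) with the orange head at (327,220), nearly square to the camera. The wash bottle is clear of it at (530,315). I'll measure the head's top face using depth.

```bash
cat >> h.py <<'E'
def orange(c):
    H,S,V=cv2.split(cv2.cvtColor(c["image"],cv2.COLOR_BGR2HSV)); return (H<18)&(S>120)&(V>90)
def rect(w):
    r=cv2.minAreaRect(np.asarray(w)[:,:2].astype(np.float32)); (x,y),(a,b),t=r
    if a<b: a,b,t=b,a,t+90   # t: direction of the long side
    return np.round([x,y,a,b,t],2)
E
python3 - <<'E'
from h import *
c=cam("wrist"); P=cloud(c); m=orange(c); m[:,500:]=0; m[300:]=0; m[:150]=0
z=P[m][:,2]; print(np.percentile(z,[5,25,50,75,95]))
zt=np.median(z[z>74]); t=m&(P[...,2]>zt-3); print(zt,t.sum(),rect(P[t]))
ys,xs=np.nonzero(t); print("plane78",rect(plane(c,np.c_[xs,ys],78)))
H=cv2.cvtColor(c["image"],cv2.COLOR_BGR2HSV)
h=(P[...,2]>36)&(P[...,2]<44); h[:,420:]=0;h[:,:250]=0; h[300:]=0; print("holder",rect(P[h]),np.median(P[h][:,2]))
E
```

```text
[66.98177404 77.27312373 77.89254666 78.41484534 79.12118041]
77.99492864467908 1019 [ 447.87 -237.64   95.14   18.87   62.59]
plane78 [ 434.11 -264.06   35.04   18.88   62.84]
holder [ 433.41 -265.84   80.47   59.69   62.94] 40.07982040648062
```

>>> move_arm:
  moves:
    - {"translation":[0,0,0],"turn":[0,0,-0.11],"hand":1}
    - {"translation":[0,0,0],"turn":[0,0,-0.11],"hand":1}
    - {"translation":[0,0,0],"turn":[0,0,-0.11],"hand":1}
    - {"translation":[0,0,0],"turn":[0,0,-0.11],"hand":1}
    - {"translation":[33,21,0],"turn":[0,0,0],"hand":1}
    - {"translation":[33,21,0],"turn":[0,0,0],"hand":1}
    - {"translation":[33,21,0],"turn":[0,0,0],"hand":1}
    - {"translation":[33,21,0],"turn":[0,0,0],"hand":1}
    - {"translation":[33,21,0],"turn":[0,0,0],"hand":1}
    - {"translation":[0,0,0],"turn":[0,0,0],"hand":1}

```text
time_s: 2.75
eef_pos: [540.3, -94.6, 250.1]
ee_rot: [-0.0, 0.706, 0.709, 0.001]
force: [1.7, -0.2, -0.3]
grip_width: 1.001
grip_force: 0.0
```

>>> move_arm:
  moves:
    - {"translation":[27,20,0],"turn":[0,0,0],"hand":1}
    - {"translation":[27,20,0],"turn":[0,0,0],"hand":1}
    - {"translation":[27,20,0],"turn":[0,0,0],"hand":1}
    - {"translation":[0,0,0],"turn":[0,0,0],"hand":1}
    - {"translation":[0,0,0],"turn":[0,0,0],"hand":1}

```text
time_s: 3.17
eef_pos: [598.3, -17.8, 249.7]
ee_rot: [-0.0, 0.707, 0.708, -0.0]
force: [-0.7, -0.1, 0.0]
grip_width: 1.0
grip_force: 0.0
```

```bash
python3 - <<'E'
from h import *
p,R,s=pose(); print(p,R.round(3).tolist())
c=cam("wrist"); np.savez("jig.npz",**{k:c[k] for k in("image","z_map","Rc","o","f","cx","cy")}); cv2.imwrite("pics/w2.png",c["image"])
E
```

```text
[598.3035456  -17.83740949 249.73635495] [[-0.002, 1.0, -0.001], [1.0, 0.002, -0.0], [-0.0, -0.001, -1.0]]
```

View pics/w2.png

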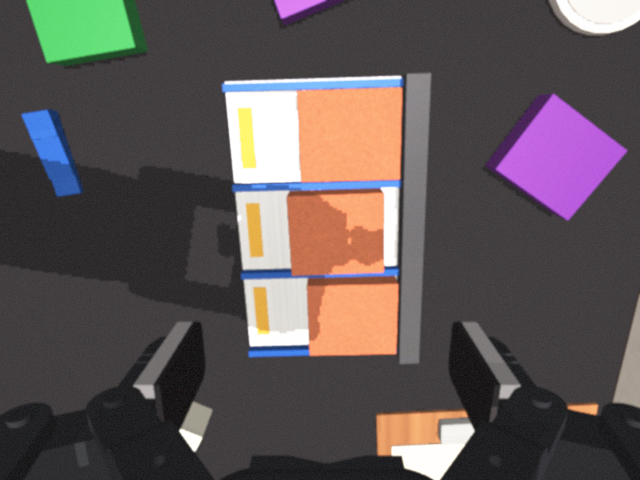

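The wrist view shows the middle tile at (336,232) with its gap at (391,226), and the fence along x≈415. I'll fit the tile and fence top edges with depth and plane rays.

```bash
python3 - <<'E'
from h import *
c=dict(np.load("jig.npz")); P=cloud(c); m=orange(c)
H,S,V=cv2.split(cv2.cvtColor(c["image"],cv2.COLOR_BGR2HSV)); Z=P[...,2]
n,l,st,ct=cv2.connectedComponentsWithStats(cv2.morphologyEx(m.astype(np.uint8),cv2.MORPH_OPEN,np.ones((5,5))))
for i in range(1,n):
    if st[i,4]>1500 and st[i,0]<400:
        ys,xs=np.nonzero((l==i)); k=Z[ys,xs]>31; print("tile",ct[i].round(),np.median(Z[ys,xs]).round(1),rect(plane(c,np.c_[xs,ys][k],33)))
# fence: grey, right of 398
f=(S<60)&(V>60)&(V<150)&(Z>31); f[:,:398]=0; f[:,440:]=0; f[:70]=0; f[370:]=0
ys,xs=np.nonzero(f); print("fence z",np.median(Z[f]),rect(plane(c,np.c_[xs,ys],33)))
# left edge of top / bottom of face per row
L=[];B=[]
for r in range(80,355,3):
    k=np.nonzero(f[r])[0]
    if len(k): L.append((k[0]-.5,r))
for r in range(196,262,2):
    k=np.nonzero((V[r,380:404]<130)&(S[r,380:404]<60))[0]
    B.append((380+k[0]-.5,r)) if len(k) else 0
for nm,q,z in(("top",L,33),("foot",B,8)):
    w=plane(c,q,z); w=w[np.abs(w[:,0]-np.median(w[:,0]))<6]
    k,b=np.polyfit(w[:,1],w[:,0],1); print(nm,"slope deg",np.degrees(np.arctan(k)),"x at y=-40:",k*-40+b)
# bare plate and blue ribs
b=(H>100)&(H<130)&(S>120); b[:, :215]=0; b[:,410:]=0; b[:70]=0
n,l,st,ct=cv2.connectedComponentsWithStats(b.astype(np.uint8))
for i in range(1,n):
    if st[i,4]>100:
        ys,xs=np.nonzero(l==i); k=Z[ys,xs]>15; print("rib",ct[i].round(),rect(plane(c,np.c_[xs,ys][k],18)))
print(P[226,391],P[226,388],P[226,394])
E
```

```text
tile [350. 134.] 33.0 [616.98  38.88  79.33  68.66   1.66]
tile [336. 231.] 33.0 [606.18 -40.15  77.41  70.83   2.33]
tile [353. 316.] 32.9 [ 621.98 -118.43   78.76   75.57    1.36]
tile [410. 427.] 4.0 [ 697.99 -226.44   71.86    9.22   16.44]
fence z 32.992049145898704 [676.61 -40.31 250.05  34.52  92.91]
top slope deg -1.7611211650687246 x at y=-40: 661.4630476257772
foot slope deg -1.7397455235369108 x at y=-40: 662.3346430041069
rib [311.  85.] [587.33  77.11 142.23   5.29   1.81]
rib [313. 186.] [589.92  -2.58 142.5    6.04   1.43]
rib [371. 273.] [622.73 -81.32  81.92   7.04   1.75]
rib [265. 274.] [543.74 -83.13  45.37   7.05   2.76]
rib [278. 351.] [ 5.5215e+02 -1.6317e+02  5.7460e+01  8.7700e+00  1.0000e-01]
[656.21044661 -40.96674463   6.84545813] [653.24630468 -40.44919026   8.72985776] [658.6694975  -40.58314196   8.22308931]
```

>>> move_arm:
  moves:
    - {"translation":[-30.8,-20.5,0],"turn":[0,0,0],"hand":1}
    - {"translation":[-30.8,-20.5,0],"turn":[0,0,0],"hand":1}
    - {"translation":[-30.8,-20.5,0],"turn":[0,0,0],"hand":1}
    - {"translation":[-30.8,-20.5,0],"turn":[0,0,0],"hand":1}
    - {"translation":[-30.8,-20.5,0],"turn":[0,0,0],"hand":1}
    - {"translation":[-30.8,-20.5,0],"turn":[0,0,0],"hand":1}
    - {"translation":[-30.8,-20.5,0],"turn":[0,0,0],"hand":1}
    - {"translation":[-30.8,-20.5,0],"turn":[0,0,0],"hand":1}
    - {"translation":[0,0,0],"turn":[0,0,0.119],"hand":1}
    - {"translation":[0,0,0],"turn":[0,0,0.119],"hand":1}

```text
time_s: 4.05
eef_pos: [432.1, -267.7, 250.5]
ee_rot: [0.0, 0.789, 0.614, -0.0]
force: [0.5, 0.0, 0.4]
grip_width: 1.003
grip_force: 0.0
```

>>> move_arm:
  moves:
    - {"translation":[0,0,20],"turn":[0,0,0.119],"hand":1}
    - {"translation":[0,0,20],"turn":[0,0,0.119],"hand":1}
    - {"translation":[0,0,30],"turn":[0,0,0],"hand":1}
    - {"translation":[0,0,30],"turn":[0,0,0],"hand":1}
    - {"translation":[0,0,0],"turn":[0,0,0],"hand":1}
    - {"translation":[0,0,0],"turn":[0,0,0],"hand":1}

```text
time_s: 4.55
eef_pos: [433.4, -265.7, 150.4]
ee_rot: [-0.001, 0.854, 0.52, -0.0]
force: [-0.6, -0.4, 0.8]
grip_width: 0.993
grip_force: 0.0
```

```bash
python3 - <<'E'
from h import *
p,R,s=pose(); print(p,R.round(3).tolist())
c=cam("wrist"); P=cloud(c); m=orange(c)
n,l,st,ct=cv2.connectedComponentsWithStats(m.astype(np.uint8))
for i in range(1,n):
    if st[i,4]>300:
        t=(l==i); zz=P[...,2]; t2=t&(zz>75.5)&(zz<82); ys,xs=np.nonzero(t2)
        if len(xs)>100:
            r=rect(plane(c,np.c_[xs,ys],78)); print(ct[i],r, "tool err",R.T@(np.array([r[0],r[1],p[2]])-p))
E
```

```text
[ 433.35011059 -265.67703962  150.37109116] [[0.459, 0.888, -0.001], [0.888, -0.459, 0.001], [0.0, -0.002, -1.0]]
[325.86570916 265.20179533] [ 433.86 -264.77   33.48   19.14   62.91] tool err [1.03988467e+00 3.67122471e-02 3.95259356e-04]
```

>>> move_arm:
  moves:
    - {"translation":[1,0,25],"turn":[0,0,-0.003],"hand":1}
    - {"translation":[0,0,25],"turn":[0,0,0],"hand":1}
    - {"translation":[0,0,20],"turn":[0,0,0],"hand":1}
    - {"translation":[0,0,13.5],"turn":[0,0,0],"hand":1}
    - {"translation":[0,0,0],"turn":[0,0,0],"hand":0.15}
    - {"translation":[0,0,0],"turn":[0,0,0],"hand":0.15}
    - {"translation":[0,0,0],"turn":[0,0,0],"hand":0.1}
    - {"translation":[0,0,0],"turn":[0,0,0],"hand":0}
    - {"translation":[0,0,0],"turn":[0,0,0],"hand":0}
    - {"translation":[0,0,0],"turn":[0,0,0],"hand":0}
  grip_force: 40

```text
time_s: 5.43
eef_pos: [434.8, -264.6, 67.9]
ee_rot: [0.0, 0.853, 0.522, -0.0]
force: [-1.6, 0.6, 7.0]
grip_width: 0.225
grip_force: 39.5
```

>>> move_arm:
  moves:
    - {"translation":[0,0,0],"turn":[0,0,0],"hand":0}
    - {"translation":[0,0,0],"turn":[0,0,0],"hand":0}
    - {"translation":[0,0,0],"turn":[0,0,0],"hand":0}
    - {"translation":[0,0,0],"turn":[0,0,0],"hand":0}
    - {"translation":[0,0,0],"turn":[0,0,0],"hand":0}

```text
time_s: 5.85
eef_pos: [434.8, -264.6, 67.9]
ee_rot: [0.0, 0.853, 0.522, -0.0]
force: [-3.0, 1.2, 7.8]
grip_width: 0.226
grip_force: 39.6
```

>>> move_arm:
  moves:
    - {"translation":[0,0,-10],"turn":[0,0,0],"hand":0}
    - {"translation":[0,0,-15],"turn":[0,0,0],"hand":0}
    - {"translation":[0,0,-20],"turn":[0,0,0],"hand":0}
    - {"translation":[0,0,-20],"turn":[0,0,0],"hand":0}
    - {"translation":[0,0,-25],"turn":[0,0,0],"hand":0}
    - {"translation":[0,0,-25],"turn":[0,0,0],"hand":0}
    - {"translation":[0,0,-25],"turn":[0,0,0],"hand":0}
    - {"translation":[0,0,-20],"turn":[0,0,0],"hand":0}
    - {"translation":[0,0,-20],"turn":[0,0,0],"hand":0}
    - {"translation":[0,0,0],"turn":[0,0,0],"hand":0}

```text
time_s: 6.68
eef_pos: [435.6, -265.1, 251.3]
ee_rot: [0.004, 0.853, 0.522, 0.001]
force: [0.8, -0.4, -0.5]
grip_width: 0.224
grip_force: 39.6
```

```bash
python3 - <<'E'
from h import *
p,R,s=pose(); print(p,R.round(3).tolist(),s["force"],s["grip_width"])
c=cam("wrist"); P=cloud(c); cv2.imwrite("pics/w3.png",c["image"]); m=orange(c); m[:200]=0
Q=(P[m]-p)@R; print(len(Q),np.percentile(Q,[2,25,50,75,98],axis=0).round(1))
E
```

```text
[ 435.63061339 -265.10083151  251.32511881] [[0.455, 0.891, 0.005], [0.891, -0.454, -0.005], [-0.002, 0.007, -1.0]] [ 0.76983206 -0.36201476 -0.52037403] 0.22394753558917213
10537 [[-98.2  -8.8 -11.2]
 [-17.1  -2.5 -10.2]
 [ -2.7   4.2  -9.3]
 [ 11.7 165.8 152.5]
 [ 15.8 288.2 250.9]]
```

View pics/w3.png

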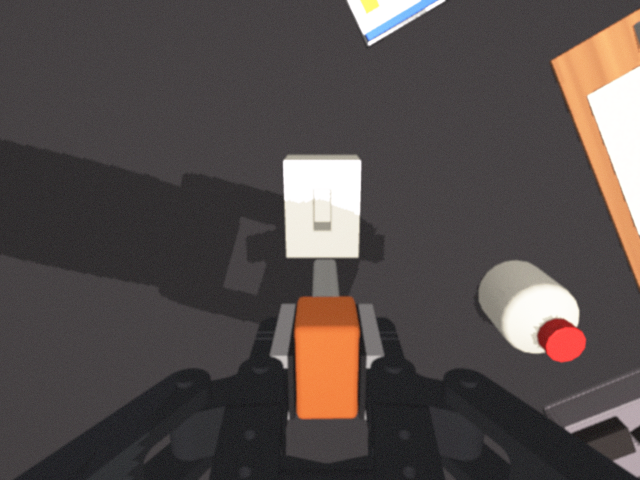

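The spacer is held squarely, with its head at (326,360), the blade below it and the holder slot empty at (322,205). Next I move over the pot.

>>> move_arm:
  moves:
    - {"translation":[34,-13.2,0],"turn":[0,0,0],"hand":0}
    - {"translation":[34,-13.2,0],"turn":[0,0,0],"hand":0}
    - {"translation":[34,-13.2,0],"turn":[0,0,0],"hand":0}
    - {"translation":[34,-13.2,0],"turn":[0,0,0],"hand":0}
    - {"translation":[34,-13.2,0],"turn":[0,0,0],"hand":0}
    - {"translation":[34,-13.2,0],"turn":[0,0,0],"hand":0}
    - {"translation":[34,-13.2,0],"turn":[0,0,0],"hand":0}
    - {"translation":[34,-13.2,0],"turn":[0,0,0],"hand":0}

```text
time_s: 7.4
eef_pos: [463.7, 27.8, 246.0]
ee_rot: [-0.001, 0.853, 0.522, -0.001]
force: [0.6, -0.2, -0.9]
grip_width: 0.231
grip_force: 39.6
```

>>> move_arm:
  moves:
    - {"translation":[34,-13.2,0],"turn":[0,0,0],"hand":0}
    - {"translation":[34,-13.2,0],"turn":[0,0,0],"hand":0}
    - {"translation":[34,-13.2,0],"turn":[0,0,0],"hand":0}
    - {"translation":[34,-13.2,0],"turn":[0,0,0],"hand":0}
    - {"translation":[34,-13.2,0],"turn":[0,0,0],"hand":0}
    - {"translation":[34,-13.2,0],"turn":[0,0,0],"hand":0}
    - {"translation":[34,-13.2,0],"turn":[0,0,0],"hand":0}
    - {"translation":[34,-13.2,0],"turn":[0,0,0],"hand":0}
    - {"translation":[0,0,0],"turn":[0,0,0],"hand":0}
    - {"translation":[0,0,0],"turn":[0,0,0],"hand":0}

```text
time_s: 8.23
eef_pos: [493.2, 317.3, 245.2]
ee_rot: [-0.0, 0.852, 0.523, -0.001]
force: [0.2, -1.5, -1.3]
grip_width: 0.228
grip_force: 39.6
```

```bash
python3 - <<'E'
from h import *
p,R,s=pose(); print(p,R.round(3).tolist(),s["force"],s["joints"][5])
c=cam("wrist"); P=cloud(c); Z=P[...,2]; 
D=np.hypot(P[...,0]-494.5,P[...,1]-315.7)
m=(Z>49)&(Z<60)&(D<50); ys,xs=np.nonzero(m); w=P[m]; print(len(w)); 
print(cv2.minEnclosingCircle(w[:,:2].astype(np.float32)), rect(w))
a=np.c_[2*w[:,:2],np.ones(len(w))]; q=np.linalg.lstsq(a,(w[:,:2]**2).sum(1),rcond=None)[0]; print("fit",q[:2],np.sqrt(q[2]+q[0]**2+q[1]**2))
m=orange(c)
Q=(P-p)@R; t=m&(np.abs(Q[...,2])<25)&(np.abs(Q[...,1])<30); Q=Q[t]; print(np.percentile(Q,[1,50,99],axis=0).round(1))
T=Q[Q[:,2]<-7]; print("top",np.percentile(T,[1,50,99],axis=0).round(1))
E
```

```text
[493.23336467 317.31201543 245.18322994] [[0.452, 0.892, -0.002], [0.892, -0.452, -0.001], [-0.002, -0.002, -1.0]] [ 0.24827775 -1.53221307 -1.33908894] 0.8414937449749194
1761
((494.5121154785156, 317.9534606933594), 35.84429931640625) [494.62 318.18  70.99  70.81 146.29]
fit [494.78066989 318.40981282] 33.19020919663458
[[-16.7  -9.2 -11.5]
 [  5.5   0.5  -9.8]
 [ 16.   10.3  10.8]]
top [[-16.8  -9.1 -11.6]
 [  1.    0.7 -10.1]
 [ 15.7  10.3  -7.5]]
```

>>> move_arm:
  moves:
    - {"translation":[1,1,30],"turn":[0,0,0],"hand":0}
    - {"translation":[0,0,30],"turn":[0,0,0],"hand":0}
    - {"translation":[0,0,30],"turn":[0,0,0],"hand":0}
    - {"translation":[0,0,25],"turn":[0,0,0],"hand":0}
    - {"translation":[0,0,22],"turn":[0,0,0],"hand":0}
    - {"translation":[0,0,17],"turn":[0,0,0],"hand":0}
    - {"translation":[0,0,0],"turn":[0,0,0],"hand":0}
    - {"translation":[0,0,0],"turn":[0,0,0],"hand":0}
    - {"translation":[0,0,0],"turn":[0,0,0],"hand":0}
    - {"translation":[0,0,0],"turn":[0,0,0],"hand":0}

```text
time_s: 9.12
eef_pos: [496.1, 316.5, 94.4]
ee_rot: [0.0, 0.853, 0.522, 0.001]
force: [-0.0, 0.3, -0.4]
grip_width: 0.229
grip_force: 39.5
```

>>> move_arm:
  moves:
    - {"translation":[0,0,-25],"turn":[0,0,0],"hand":0}
    - {"translation":[0,0,-30],"turn":[0,0,0],"hand":0}
    - {"translation":[0,0,-30],"turn":[0,0,0],"hand":0}
    - {"translation":[0,0,0],"turn":[0,0,-0.1],"hand":0}
    - {"translation":[0,0,0],"turn":[0,0,-0.1],"hand":0}
    - {"translation":[0,0,0],"turn":[0,0,-0.1],"hand":0}
    - {"translation":[0,0,0],"turn":[0,0,-0.1],"hand":0}
    - {"translation":[0,0,0],"turn":[0,0,-0.1],"hand":0}
    - {"translation":[0,0,0],"turn":[0,0,0],"hand":0}
    - {"translation":[0,0,0],"turn":[0,0,0],"hand":0}

```text
time_s: 9.95
eef_pos: [495.5, 316.6, 178.7]
ee_rot: [0.0, 0.698, 0.716, 0.001]
force: [0.9, -0.0, -1.6]
grip_width: 0.225
grip_force: 39.6
```

>>> move_arm:
  moves:
    - {"translation":[-36.1,14.9,0],"turn":[0,0,-0.005],"hand":0}
    - {"translation":[-36.1,14.9,0],"turn":[0,0,0],"hand":0}
    - {"translation":[-36.1,14.9,0],"turn":[0,0,0],"hand":0}
    - {"translation":[-36.1,14.9,0],"turn":[0,0,0],"hand":0}
    - {"translation":[-36.1,14.9,0],"turn":[0,0,0],"hand":0}
    - {"translation":[-36.1,14.9,0],"turn":[0,0,0],"hand":0}
    - {"translation":[-36.1,14.9,0],"turn":[0,0,0],"hand":0}
    - {"translation":[-36.1,14.9,0],"turn":[0,0,0],"hand":0}
    - {"translation":[-36.1,14.9,0],"turn":[0,0,0],"hand":0}
    - {"translation":[-36.1,14.9,0],"turn":[0,0,0],"hand":0}

```text
time_s: 10.78
eef_pos: [656.5, -41.4, 178.4]
ee_rot: [0.0, 0.697, 0.717, 0.0]
force: [0.8, 1.1, -1.0]
grip_width: 0.227
grip_force: 39.5
```

>>> move_arm:
  moves:
    - {"translation":[0,0,0],"turn":[0,0,0],"hand":0}
    - {"translation":[0,0,0],"turn":[0,0,0],"hand":0}
    - {"translation":[0,0,0],"turn":[0,0,0],"hand":0}

```text
time_s: 11.03
eef_pos: [655.8, -39.1, 177.9]
ee_rot: [-0.0, 0.696, 0.718, 0.0]
force: [0.3, 0.2, -2.1]
grip_width: 0.227
grip_force: 39.6
```

```bash
python3 - <<'E'
from h import *
p,R,s=pose(); print(p,R.round(4).tolist(),s["force"])
c=cam("wrist"); P=cloud(c); Z=P[...,2]; cv2.imwrite("pics/w4.png",c["image"])
Q=(P-p)@R; m=orange(c); t=m&(np.abs(Q[...,2])<25)&(np.abs(Q[...,1])<30)&(Q[...,2]<-7); print("head",np.percentile(Q[t],[1,50,99],axis=0).round(1))
n,l,st,ct=cv2.connectedComponentsWithStats((m&(Z>31)&(Z<36)).astype(np.uint8))
for i in range(1,n):
    if st[i,4]>500:
        ys,xs=np.nonzero(l==i); w=plane(c,np.c_[xs,ys],33); print(ct[i].round(),rect(w),np.percentile(w[:,0],[1,99]))
H,S,V=cv2.split(cv2.cvtColor(c["image"],cv2.COLOR_BGR2HSV))
f=(S<60)&(Z>31)&(Z<36)&(P[...,0]>650)&(P[...,0]<700); w=P[f]; y=w[:,1]
for lo in range(-150,60,20):
    k=(y>lo)&(y<lo+20)
    if k.sum()>30: print(lo+10,np.percentile(w[k][:,0],[1,99]).round(1),end=" ")
E
```

```text
[655.81080967 -39.0692842  177.90691213] [[-0.031, 0.9995, -0.0001], [0.9995, 0.031, 0.0003], [0.0003, -0.0001, -1.0]] [ 0.25712665  0.24638411 -2.0599358 ]
head [[-17.8  -9.1 -11.4]
 [  0.6   0.4 -10. ]
 [ 15.4  10.3  -7.5]]
[264. 103.] [616.63  38.91  78.75  68.58   1.73] [578.19490147 654.93202531]
[252. 230.] [607.06 -41.    79.31  69.23   1.74] [568.43699057 645.85718599]
[244. 324.] [ 614.81 -119.     67.5    64.89   90.59] [582.79117712 636.56564035]
-80 [665.1 681. ] -60 [662.4 680.5] -40 [661.9 679.8] -20 [661.6 679.1] 0 [660.8 678.5] 20 [656.7 677.9] 40 [659.5 677.2] 60 [658.8 676.7]
```

View pics/w4.png

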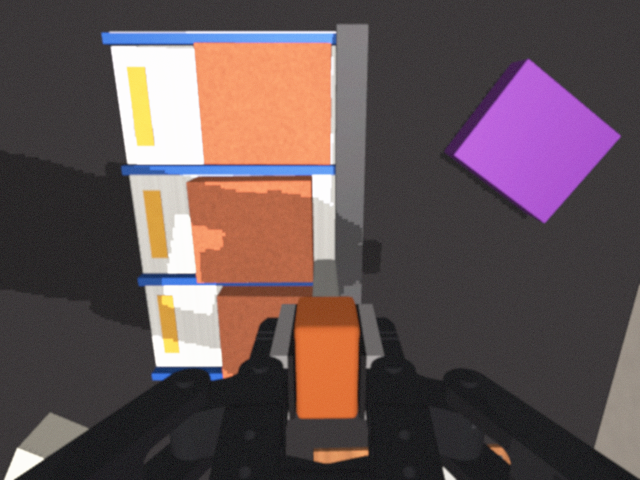

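The view shows the blade at (326,275), aimed at the middle bay's gap at (324,225). The gap runs from x≈646.8 to 662, so I shift 2 mm towards the robot and go down in stages.

>>> move_arm:
  moves:
    - {"translation":[-0.5,-2,25],"turn":[0,0,0],"hand":0}
    - {"translation":[0,0,25],"turn":[0,0,0],"hand":0}
    - {"translation":[0,0,20],"turn":[0,0,0],"hand":0}
    - {"translation":[0,0,8],"turn":[0,0,0],"hand":0}
    - {"translation":[0,0,0],"turn":[0,0,0],"hand":0}
    - {"translation":[0,0,0],"turn":[0,0,0],"hand":0}
    - {"translation":[0,0,0],"turn":[0,0,0],"hand":0}

```text
time_s: 11.67
eef_pos: [654.7, -39.7, 101.6]
ee_rot: [0.001, 0.695, 0.719, 0.001]
force: [0.3, -0.6, -0.8]
grip_width: 0.229
grip_force: 39.6
```

```bash
python3 - <<'E'
from h import *
p,R,s=pose(); print(p,R.round(4).tolist(),s["force"])
c=cam("wrist"); P=cloud(c); Z=P[...,2]; m=orange(c)
Q=(P-p)@R; S=cv2.split(cv2.cvtColor(c["image"],cv2.COLOR_BGR2HSV))[1]
h=m&(np.abs(Q[...,2])<25)&(np.abs(Q[...,1])<30)&(Q[...,2]<-7); print("head",np.percentile(Q[h],[1,50,99],axis=0).round(1))
t=m&(Z>31)&(Z<36)&(np.abs(P[...,1]+30)<22); f=(S<60)&(Z>31)&(Z<36)&(P[...,0]>655)&(P[...,0]<700)
for y in range(-45,5,5):
    k=np.abs(P[...,1]-y)<2.5; a=P[t&k][:,0]; b=P[f&k][:,0]
    if len(a)>20 and len(b)>20: print(y,np.percentile(a,99).round(1),np.percentile(b,1).round(1))
# blade sides: grey just ahead of head, between z 35 and 50
bl=(S<70)&(Z>34)&(Z<52)&(np.abs(Q[...,1])<12)&(np.abs(Q[...,0])<25); print("blade",bl.sum(),np.percentile(P[bl],[2,50,98],axis=0).round(1) if bl.sum()>5 else "")
E
```

```text
[654.72629394 -39.67215022 101.62868774] [[-0.0333, 0.9994, 0.0027], [0.9994, 0.0333, -0.0006], [-0.0007, 0.0027, -1.0]] [ 0.31456891 -0.6114999  -0.76060648]
head [[-17.7  -9.1 -11.3]
 [  0.5   0.4 -10. ]
 [ 15.3  10.2  -7.5]]
-45 646.0 662.2
-40 645.9 662.0
-35 645.8 661.8
-30 645.7 661.6
-25 645.6 661.8
-20 645.2 661.6
-15 645.0 661.4
-10 644.9 661.2
blade 144 [[649.5 -44.6  34. ]
 [655.6 -26.7  47.6]
 [666.2 -17.4  51.7]]
```

>>> move_arm:
  moves:
    - {"translation":[0,-1.2,5],"turn":[0,0,0],"hand":0}
    - {"translation":[0,0,8],"turn":[0,0,0],"hand":0}
    - {"translation":[0,0,8],"turn":[0,0,0],"hand":0}
    - {"translation":[0,0,0],"turn":[0,0,0],"hand":0}
    - {"translation":[0,0,0],"turn":[0,0,0],"hand":0}

```text
time_s: 12.13
eef_pos: [652.5, -40.0, 78.0]
ee_rot: [-0.001, 0.695, 0.719, -0.0]
force: [1.0, -0.6, -1.4]
grip_width: 0.227
grip_force: 39.6
```

>>> move_arm:
  moves:
    - {"translation":[0,0.5,4],"turn":[0,0,0],"hand":0}
    - {"translation":[0,0,4],"turn":[0,0,0],"hand":0}
    - {"translation":[0,0,2],"turn":[0,0,0],"hand":0}
    - {"translation":[0,0,0],"turn":[0,0,0],"hand":0}
    - {"translation":[0,0,0],"turn":[0,0,0],"hand":0}

```text
time_s: 12.55
eef_pos: [653.3, -39.9, 68.7]
ee_rot: [-0.0, 0.695, 0.719, -0.0]
force: [-0.1, 0.4, -1.8]
grip_width: 0.232
grip_force: 39.6
```

>>> move_arm:
  moves:
    - {"translation":[0,0,1],"turn":[0,0,0],"hand":0}
    - {"translation":[0,0,1],"turn":[0,0,0],"hand":0}
    - {"translation":[0,0,0.5],"turn":[0,0,0],"hand":0}
    - {"translation":[0,0,0],"turn":[0,0,0],"hand":0}
    - {"translation":[0,0,0],"turn":[0,0,0],"hand":0}

```text
time_s: 12.97
eef_pos: [653.3, -40.0, 66.3]
ee_rot: [0.0, 0.695, 0.719, 0.0]
force: [-0.0, 0.4, -0.8]
grip_width: 0.226
grip_force: 39.6
```

>>> move_arm:
  moves:
    - {"translation":[0,0,0.7],"turn":[0,0,0],"hand":0}
    - {"translation":[0,0,0.5],"turn":[0,0,0],"hand":0}
    - {"translation":[0,0,0],"turn":[0,0,0],"hand":0}
    - {"translation":[0,0,0],"turn":[0,0,0],"hand":0}
    - {"translation":[0,0,0],"turn":[0,0,0],"hand":0}

```text
time_s: 13.38
eef_pos: [653.5, -40.0, 65.9]
ee_rot: [0.0, 0.695, 0.719, 0.0]
force: [-2.2, 0.2, 6.8]
grip_width: 0.227
grip_force: 40.7
```

On the floor. Now I release gently and rise.

>>> move_arm:
  moves:
    - {"translation":[0,0,0],"turn":[0,0,0],"hand":0.25}
    - {"translation":[0,0,0],"turn":[0,0,0],"hand":0.35}
    - {"translation":[0,0,0],"turn":[0,0,0],"hand":0.5}
    - {"translation":[0,0,0],"turn":[0,0,0],"hand":0.5}
    - {"translation":[0,0,0],"turn":[0,0,0],"hand":0.5}
    - {"translation":[0,0,0],"turn":[0,0,0],"hand":0.5}
    - {"translation":[0,0,0],"turn":[0,0,0],"hand":0.5}

```text
time_s: 13.97
eef_pos: [653.3, -39.9, 65.0]
ee_rot: [-0.0, 0.695, 0.719, -0.0]
force: [-0.2, -0.3, 0.7]
grip_width: 0.506
grip_force: 0.0
```

>>> move_arm:
  moves:
    - {"translation":[0,0,-10],"turn":[0,0,0],"hand":0.5}
    - {"translation":[0,0,-20],"turn":[0,0,0],"hand":0.5}
    - {"translation":[0,0,-25],"turn":[0,0,0],"hand":0.5}
    - {"translation":[0,0,-25],"turn":[0,0,0],"hand":0.5}
    - {"translation":[0,0,-25],"turn":[0,0,0],"hand":0.5}
    - {"translation":[0,0,0],"turn":[0,0,0],"hand":0.5}

```text
time_s: 14.47
eef_pos: [655.2, -40.3, 176.7]
ee_rot: [0.004, 0.695, 0.719, 0.002]
force: [-0.0, -0.5, 0.3]
grip_width: 0.501
grip_force: 0.0
```

```bash
python3 - <<'E'
from h import *
p,R,s=pose(); print(p,R.round(4).tolist(),s["force"],s["grip_width"])
c=cam("wrist"); P=cloud(c); Z=P[...,2]; m=orange(c)
h=m&(Z>71)&(Z<81)&(np.hypot(P[...,0]-654,P[...,1]+40)<40); ys,xs=np.nonzero(h); print("head",np.median(Z[h]),rect(plane(c,np.c_[xs,ys],76)))
n,l,st,ct=cv2.connectedComponentsWithStats((m&(Z>31)&(Z<36)).astype(np.uint8))
for i in range(1,n):
    if st[i,4]>500: ys,xs=np.nonzero(l==i); print(ct[i].round(),rect(plane(c,np.c_[xs,ys],33)))
cv2.imwrite("pics/w5.png",c["image"])
E
```

```text
[655.16644239 -40.3154479  176.66381949] [[-0.0331, 0.9994, 0.0094], [0.9994, 0.0332, -0.0023], [-0.0026, 0.0093, -1.0]] [-0.04651384 -0.51731961  0.25724568] 0.5009531300991718
head 75.91766180502255 [652.81 -40.58  34.48  19.39  92.16]
[263.  99.] [616.65  38.79  78.55  68.91   1.79]
[247. 227.] [606.9  -41.13  78.99  69.33   1.97]
[287. 332.] [ 622.14 -120.73   78.72   71.05    1.62]
```

View pics/w5.png

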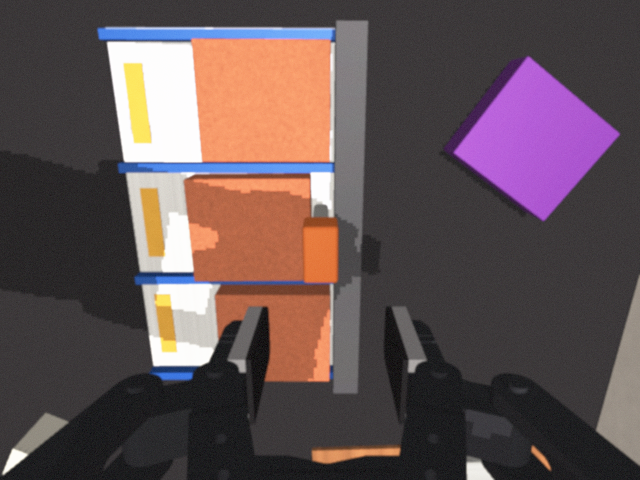

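The spacer stands upright in the gap: head at (320,250), i.e. (652.8,-40.6), with its top at z = 76. Now I set up for pushing: turn a quarter, come down in front of the tile with fingers partly open, then push.

>>> move_arm:
  moves:
    - {"translation":[0.3,-31.3,0],"turn":[0,0,0],"hand":0.3}
    - {"translation":[0.3,-31.3,0],"turn":[0,0,0],"hand":0.3}
    - {"translation":[0.3,-31.3,0],"turn":[0,0,0],"hand":0.3}
    - {"translation":[0.3,-31.3,0],"turn":[0,0,0],"hand":0.3}
    - {"translation":[0,0,0],"turn":[0,0,0.12],"hand":0.3}
    - {"translation":[0,0,0],"turn":[0,0,0.12],"hand":0.3}
    - {"translation":[0,0,0],"turn":[0,0,0.12],"hand":0.3}
    - {"translation":[0,0,0],"turn":[0,0,0.12],"hand":0.3}
    - {"translation":[0,0,0],"turn":[0,0,0.12],"hand":0.3}
    - {"translation":[0,0,0],"turn":[0,0,0.12],"hand":0.3}

```text
time_s: 15.35
eef_pos: [527.7, -42.8, 169.5]
ee_rot: [-0.0, 0.905, 0.425, -0.0]
force: [0.0, 0.3, -0.2]
grip_width: 0.299
grip_force: 0.0
```

>>> move_arm:
  moves:
    - {"translation":[0,0,0],"turn":[0,0,0.12],"hand":0.3}
    - {"translation":[0,0,0],"turn":[0,0,0.12],"hand":0.3}
    - {"translation":[0,0,0],"turn":[0,0,0.12],"hand":0.3}
    - {"translation":[0,0,0],"turn":[0,0,0.12],"hand":0.3}
    - {"translation":[0,0,0],"turn":[0,0,0.12],"hand":0.3}
    - {"translation":[0,0,0],"turn":[0,0,0.12],"hand":0.3}
    - {"translation":[0,0,0],"turn":[0,0,0.12],"hand":0.3}
    - {"translation":[0,0,0],"turn":[0,0,0],"hand":0.3}
    - {"translation":[0,0,0],"turn":[0,0,0],"hand":0.3}

```text
time_s: 16.1
eef_pos: [527.9, -42.8, 169.6]
ee_rot: [-0.0, 1.0, 0.024, -0.0]
force: [0.1, -0.6, 0.2]
grip_width: 0.302
grip_force: 0.0
```

```bash
python3 - <<'E'
from h import *
p,R,s=pose(); print(p,R.round(4).tolist(),s["force"],s["grip_width"],s["joints"][5], "yaw",np.degrees(np.arctan2(R[1,0],R[0,0])))
c=cam("wrist"); P=cloud(c); Z=P[...,2]; m=orange(c)
n,l,st,ct=cv2.connectedComponentsWithStats((m&(Z>31)&(Z<36)).astype(np.uint8))
for i in range(1,n):
    if st[i,4]>500: ys,xs=np.nonzero(l==i); print(ct[i].round(),rect(plane(c,np.c_[xs,ys],33)))
E
```

```text
[527.8522587  -42.84159143 169.64797543] [[0.9989, 0.0473, -0.001], [0.0473, -0.9989, 0.0003], [-0.001, -0.0003, -1.0]] [ 0.08089012 -0.61740941  0.18745756] 0.3020608396781883 1.221054993468912 yaw 2.7129410459682606
[192.  77.] [616.44  38.04  79.64  69.48   1.59]
[470.  81.] [ 621.97 -120.83   79.3    69.7     1.09]
[331. 102.] [606.78 -42.08  78.95  68.89   2.08]
```

>>> move_arm:
  moves:
    - {"translation":[0,1,30],"turn":[0,0,0.016],"hand":0.3}
    - {"translation":[0,0,30],"turn":[0,0,0],"hand":0.3}
    - {"translation":[0,0,30],"turn":[0,0,0],"hand":0.3}
    - {"translation":[0,0,25],"turn":[0,0,0],"hand":0.3}
    - {"translation":[0,0,15],"turn":[0,0,0],"hand":0.3}
    - {"translation":[0,0,7],"turn":[0,0,0],"hand":0.3}
    - {"translation":[0,0,0],"turn":[0,0,0],"hand":0.3}
    - {"translation":[0,0,0],"turn":[0,0,0],"hand":0.3}
    - {"translation":[0,0,0],"turn":[0,0,0],"hand":0.3}

```text
time_s: 16.9
eef_pos: [528.9, -44.1, 34.3]
ee_rot: [0.0, 1.0, 0.014, 0.001]
force: [0.1, 0.1, -0.8]
grip_width: 0.301
grip_force: 0.0
```

>>> move_arm:
  moves:
    - {"translation":[5,0,3],"turn":[0,0,0],"hand":0.3}
    - {"translation":[8,0,0],"turn":[0,0,0],"hand":0.3}
    - {"translation":[6,0,0],"turn":[0,0,0],"hand":0.3}
    - {"translation":[3,0,0],"turn":[0,0,0],"hand":0.3}
    - {"translation":[0,0,0],"turn":[0,0,0],"hand":0.3}
    - {"translation":[0,0,0],"turn":[0,0,0],"hand":0.3}

```text
time_s: 17.4
eef_pos: [550.2, -43.2, 30.0]
ee_rot: [-0.0, 1.0, 0.014, -0.0]
force: [0.1, 0.1, 0.2]
grip_width: 0.302
grip_force: 0.0
```

>>> move_arm:
  moves:
    - {"translation":[1,0,0],"turn":[0,0,0],"hand":0.3}
    - {"translation":[1,0,0],"turn":[0,0,0],"hand":0.3}
    - {"translation":[1,0,0],"turn":[0,0,0],"hand":0.3}
    - {"translation":[1,0,0],"turn":[0,0,0],"hand":0.3}
    - {"translation":[1,0,0],"turn":[0,0,0],"hand":0.3}

```text
time_s: 17.82
eef_pos: [555.1, -43.1, 30.1]
ee_rot: [-0.0, 1.0, 0.014, -0.0]
force: [-3.5, 0.4, 3.0]
grip_width: 0.299
grip_force: 2.0
```

>>> move_arm:
  moves:
    - {"translation":[1,0,0],"turn":[0,0,0],"hand":0.3}
    - {"translation":[1,0,0],"turn":[0,0,0],"hand":0.3}
    - {"translation":[1,0,0],"turn":[0,0,0],"hand":0.3}
    - {"translation":[0.5,0,0],"turn":[0,0,0],"hand":0.3}
    - {"translation":[0.5,0,0],"turn":[0,0,0],"hand":0.3}

```text
time_s: 18.23
eef_pos: [558.3, -42.9, 30.1]
ee_rot: [-0.0, 1.0, 0.014, -0.001]
force: [-7.4, -0.1, 5.4]
grip_width: 0.3
grip_force: 3.3
```

>>> move_arm:
  moves:
    - {"translation":[0.4,0,0],"turn":[0,0,0],"hand":0.3}
    - {"translation":[0.4,0,0],"turn":[0,0,0],"hand":0.3}
    - {"translation":[0.4,0,0],"turn":[0,0,0],"hand":0.3}

```text
time_s: 18.48
eef_pos: [559.5, -42.9, 30.1]
ee_rot: [-0.0, 1.0, 0.014, -0.001]
force: [-6.2, 0.6, 4.6]
grip_width: 0.298
grip_force: 3.2
```

>>> move_arm:
  moves:
    - {"translation":[0.4,0,0],"turn":[0,0,0],"hand":0.3}
    - {"translation":[0.4,0,0],"turn":[0,0,0],"hand":0.3}
    - {"translation":[0.4,0,0],"turn":[0,0,0],"hand":0.3}
    - {"translation":[0,0,0],"turn":[0,0,0],"hand":0.3}

```text
time_s: 18.82
eef_pos: [560.6, -42.9, 30.1]
ee_rot: [-0.0, 1.0, 0.014, -0.002]
force: [-6.3, 0.0, 5.4]
grip_width: 0.302
grip_force: 3.7
```

```bash
cat > chk.py <<'E'
from h import *
p,R,s=pose(); print(p,s["force"],s["wrist_torque"],s["grip_width"])
c=cam("wrist"); P=cloud(c); Z=P[...,2]; m=orange(c)
h=m&(Z>71)&(Z<81)&(np.hypot(P[...,0]-656,P[...,1]+40)<40)
if h.sum()>50: ys,xs=np.nonzero(h); print("head",np.median(Z[h]),rect(plane(c,np.c_[xs,ys],76)))
n,l,st,ct=cv2.connectedComponentsWithStats((m&(Z>30)&(Z<36)).astype(np.uint8))
for i in range(1,n):
    if st[i,4]>500: ys,xs=np.nonzero(l==i); print(ct[i].round(),rect(plane(c,np.c_[xs,ys],33)))
E
python3 chk.py
```

```text
[560.55911489 -42.85518702  30.05407165] [-6.31471022  0.04586811  5.44988063] [-0.06131913  1.10049386 -0.02297469] 0.3020967302198164
head 75.843077669045 [651.4  -41.93  33.14   9.57  91.55]
[562. 170.] [ 621.91 -112.2    79.17   53.57    1.77]
[ 84. 173.] [617.01  32.2   79.13  57.89   1.55]
[328. 192.] [612.37 -42.    79.21  69.01   1.56]
```

>>> move_arm:
  moves:
    - {"translation":[0.4,0,0],"turn":[0,0,0],"hand":0.3}
    - {"translation":[0.4,0,0],"turn":[0,0,0],"hand":0.3}
    - {"translation":[0.4,0,0],"turn":[0,0,0],"hand":0.3}
    - {"translation":[0,0,0],"turn":[0,0,0],"hand":0.3}

```text
time_s: 19.2
eef_pos: [560.6, -42.9, 30.1]
ee_rot: [-0.0, 1.0, 0.014, -0.003]
force: [-15.0, -1.5, 11.0]
grip_width: 0.298
grip_force: 7.3
```

```bash
cat >> chk.py <<'E'
a=cam("top"); PA=cloud(a); k=(PA[...,2]>70)&orange(a)&(np.hypot(PA[...,0]-656,PA[...,1]+40)<40); print("top view head",k.sum(),np.median(PA[k],axis=0) if k.sum() else "")
cv2.imwrite("pics/w6.png",c["image"]); b=cam("side"); cv2.imwrite("pics/s6.png",cv2.resize(b["image"][170:320,230:430],None,fx=4,fy=4,interpolation=cv2.INTER_CUBIC))
np.savez("fin.npz",**{k:c[k] for k in("image","z_map","Rc","o","f","cx","cy")})
E
python3 chk.py; python3 -c "
import cv2,numpy as np
a=cv2.imread('pics/w6.png')[60:300,180:480];b=cv2.imread('pics/s6.png')
a=cv2.resize(a,(400,320));b=cv2.resize(b,(400,300));b=cv2.copyMakeBorder(b,0,20,0,0,0);cv2.imwrite('pics/f6.png',np.hstack([a,b]))"
```

```text
[560.63714966 -42.85529975  30.06852727] [-14.9960837   -1.51993913  11.03264568] [-0.20735134  2.19303639 -0.08558777] 0.2983388296128932
head 75.88306249557706 [651.58 -41.95  33.14   9.53  91.56]
[562. 170.] [ 621.83 -112.12   79.76   53.26    2.15]
[ 84. 173.] [617.07  32.21  79.08  57.88   1.58]
[328. 192.] [612.41 -42.04  79.18  69.02   1.5 ]
top view head 37 [660.03710929 -44.55728679  76.81623638]
```

View pics/f6.png

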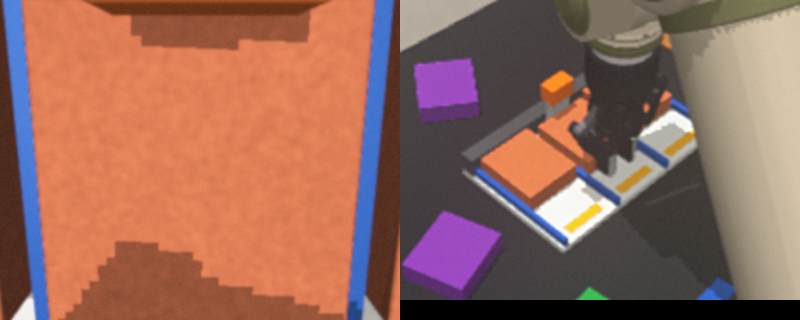

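The left half shows the tile flush and square, with the head's near edge where an upright, clamped spacer would put it. The right half shows the spacer upright at (557,88) between tile and fence, with the fingers on the tile's front. The push is steady at 15 N, so I hand the job in.

```bash
python3 -c "
from rig import finish_job
print(finish_job())"
```

```text
the job is handed in; nothing more can be done
None
```

The job is handed in: the spacer was dipped in the pot (foot about 19 mm below the rim), then stood upright in the middle tile's gap, and the tile is held against it at about 15 N; the rig did not return a verdict.

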